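Sound the spice-caddy wells, then seat the jar in the bare one

TASK

Put the loose glass spice jar away in the black caddy, in a well that is truly bare: of its three open wells, two still have a rubber foot at the bottom that came off an old jar, hard to see down there. Take the basting brush out of its stand, feel down the wells gently with the end of its handle until it rests on the bare floor of the one that is empty, and hang the brush back in its stand. Then set the jar in that well and press it gently down past the spring catch until it is fully home, leaving everything else as it stands.

Things in the scene. Friction and masses are not known exactly. Their poses are not given: they have to be found in the camera images.
- caddy: black plastic caddy, a block of 66 x 236 mm with its top face 112 mm above the table, fixed by a steel side clamp (at its +y end, 40 mm outside the block, lower than its top) to a 22 mm thick cedar board, 160 x 290 mm. Origin under its centre at table height, z up, y along its row of four round wells. Pressing or knocking it, or what is in it, with more than 25 N breaks it
- well1 (a point): centre of the mouth of the well at y = -82.5 mm of the caddy, level with its top face. Each well is 33 mm wide, straight, 82 mm deep (bare floor 30 mm above the table); the wells are 55 mm apart. The parked jar fills one of the four
- well2 (a point): the same for the well at y = -27.5 mm. Two of the three open wells, not known which, each hold a leftover black rubber foot, 30 mm wide and 14 mm thick, lying on the floor: a handle or jar put there stops 14 mm short. The third is bare
- well3 (a point): the same for the well at y = 27.5 mm. Each well has a spring catch on its side towards the caddy's +x: a round steel nose that sticks 5 mm into the well, 18.5 mm above its floor; the middle of the well stays open for a handle
- well4 (a point): the same for the well at y = 82.5 mm. The floor of every well is a black rubber cushion that gives about 1 mm for each 8 N of push
- stand: cedar stand, 75 x 100 x 95 mm, fixed: a 14 mm thick top board on two end panels (at its +y and -y ends), open below. One 18 mm hole right through the middle of the board. Origin under its centre at table height
- stand_hole (a point): centre of the hole in the stand, at the top face (95 mm up)
- brush: wooden basting brush, 225 mm long, about 60 g, hanging upright in the stand, bristles up. Origin at the lower end of the handle, z along it towards the bristles. Handle 12 mm thick, end rounded, up to z = 90 mm, where a shoulder 27 mm wide rests on the stand's top board, so that the handle's end hangs 5 mm above the table
- brush_grip (a point): centre of the brush's wooden head block, the place to grip it, 168 mm above the handle's end: 18 mm thick along the brush's x (grip across this), 44 mm wide along its y, from z = 150 to 186 mm; the bristles reach 57 mm above this point
- brush_tip (a point): the lower end of the brush's handle (same point as the brush's origin)
- jar: the loose jar: slim glass jar of red spice, 128 mm tall, about 0.13 kg, standing on the table. Origin under its centre, z up. Black rubber foot 30 mm wide and 14 mm thick, bevelled to 23 mm at its underside; a 22 mm waist above it for the catch; glass 29 mm wide from z = 26 to 112 mm, then a steel lid of that width, its hinge on the +x side, its clasp on the -x side
- jar_grip (a point): on the loose jar's axis, 110 mm above its underside: grip here, across the jar's y (hinge and clasp stand out up to 7 mm along its x, from z = 100 to 124 mm). Fully home the jar's underside lies on the well's floor, 46 mm standing out; the spring catch holds it up 5 to 18 mm above that until it is pressed past with some 4 to 15 N
- parked_jar: the same jar with green herbs, home in one of the wells; origin under its centre. To stay as it is
- plate: white melamine plate, 170 mm wide; origin under its centre; a bystander
- tongs: steel tongs lying flat, about 265 mm long along x, 15 mm high; a bystander
- oil: amber oil bottle, 60 mm wide, 190 mm tall; a bystander
- mill: dark wooden pepper mill, 54 mm wide, 145 mm tall; a bystander
- ramekin: white bowl, 84 mm wide, 45 mm tall; a bystander
- mug: blue mug, 80 mm wide, 85 mm tall, handle at +y; a bystander
Things that resemble listed ones, but are neither listed nor needed, are in the scene too. Several things have the shape of the brush; the one meant has the colours described above.

How it is judged (in metres and radians):
On the way, in this order (a step that is already met when the one before it is completed fails the run):
1. the end of the brush's handle rests on the bare floor of the empty well ((horizontal distance between brush_tip and well1 below 0.014 m or horizontal distance between brush_tip and well2 below 0.014 m or horizontal distance between brush_tip and well3 below 0.014 m or horizontal distance between brush_tip and well4 below 0.014 m) and z of brush_tip in the frame of caddy below 0.034 m and contact force between brush and caddy above 0.3 N), for 0.05 s.
2. the brush hangs in its stand again (horizontal distance between brush_tip and stand_hole below 0.01 m and height (world z) of brush_tip below 0.012 m and angle between brush's own z axis and vertical below 0.12 rad), for 0.2 s.
3. the jar is home on the floor of a well ((horizontal distance between jar and well1 below 0.005 m or horizontal distance between jar and well2 below 0.005 m or horizontal distance between jar and well3 below 0.005 m or horizontal distance between jar and well4 below 0.005 m) and z of jar in the frame of caddy below 0.033 m and angle between jar's own z axis and vertical below 0.1 rad), for 0.2 s.
At the end, for the whole second after the job is handed in: the jar is upright (within 0.1 rad) and home in a well: its underside within 3 mm of the well's floor and within 5 mm of its axis; the brush hangs upright in its stand, its lower end within 10 mm of the hole's axis and less than 12 mm above the table; both released and at rest (all of step 2 and all of step 3 and linear speed of each of jar, brush below 0.02 m/s); the robot touches nothing.
It fails at once if the caddy, or what is in it, is pressed or knocked with more than 25 N (contact force between caddy and anything else above 25 N).
It fails at once if the glass jar is tipped over (angle between jar's own z axis and vertical above 0.6 rad).
It fails at once if the parked jar is moved by more than 10 mm (distance of parked_jar from where it was at the start of the episode above 0.01 m).
It fails at once if the plate, tongs, oil bottle, pepper mill, bowl or mug is moved by more than 30 mm (distance of any of plate, tongs, oil, mill, ramekin, mug from where it was at the start of the episode above 0.03 m).
It also fails if it takes over 72 s, if anything falls off the work surface, if the arm or the gripper's body presses on something with over 40 N, if the wrist force passes 120 N, or if a joint passes its speed limit or range.

ROBOT

A 6-joint arm with a two-finger parallel gripper is mounted at the origin on the work surface. World frame = base frame: x ahead of the robot, y to its left, z up, the work surface at z = 0. Lengths are in m, angles in degrees, forces in N, time in s.
With the tool pointing down it reaches from about 0.4 to 0.825 m from the base axis. Payload 7 kg.
Tool frame: the origin (TCP) lies midway between the tips of the shut fingers; the grasp point (between the pads) lies 19 mm behind it; z points along the fingers, y is the line along which they close (so a half turn about z gives the same grasp; the last joint's range is limited). The gripper opens to 88 mm and grips with 3 to 60 N. Pads are 19 mm wide; open, the fingers measure 130 mm over their backs; the gripper's body (78 mm by 193 mm) begins 47 mm behind the grasp point.
Start: joints at [-54.483, 20.546, 0.682, 0, -70.136, -16.507], TCP at [0.22, -0.638, 0.227] pointing down, gripper open.
Joint ranges: [-176.03, 176.03], [-82.01, 121.73], [-58.28, 71.71], [-173.87, 95.51], [-174.79, -0.11], [-173.66, 173.66]. Speed limits (degrees/s): [136.94, 136.94, 172.46, 180, 180, 180].

INTERFACE

Orientations are given as a 3x3 rotation matrix whose columns are the frame's x, y, z axes.
In Python, from rig import robot gives the robot as it stands. Calls block until the motion is done:
- robot.goto(position, orientation): joint-space move of the TCP to a pose.
- robot.servo_line(position, ori=None, speed=0.15): straight line of the TCP; ori=None keeps the orientation; speed is the mean speed in m/s.
- robot.movej(angles): joint-space move.
- robot.move_gripper(opening): opening from 0.0 (shut) to 1.0 (fully open); the grip force is fixed at half the most; returns when the fingers have stopped.
- robot.dwell(seconds).
- robot.ik(position, orientation): joint angles nearest the present ones, or None.
- robot.grab_frame(name): name is "scene" or "top"; returns (picture, depth): 400x640x3 uint8, red, green, blue; 400x640 float32, m along the optical axis (not along the pixel's ray), 0 where there is no reading.
- robot.camera_info(name): a dict with "vfov" (degrees; the focal length in pixels is half the picture's height over the tangent of half this angle, whatever the lens; pixels are square), "cx", "cy" (the principal point, pixels), "k1" (the pictures are not rectified: a ray, as slopes to the right and down, at radius r is drawn at 1 + k1 r^2 times it, then the intrinsics apply), "view" (4x4, takes a point from world to camera coordinates). Camera axes: x right, y down, z forward; pixel columns grow to the right and rows downward; lengths in m; the calibration is good to about 2 mm. A picture is of the moment at which its call begins. camera_info takes no time and is no camera call.
A pose or a line that the arm cannot do raises robot.Unreachable and nothing moves.
- robot.job_done(): hands the job in; it is judged then, once.
Readings, each from a call of its own:
- robot.read_t(): time.
- robot.read_qpos(): joint angles.
- robot.read_qvel(): joint speeds.
- robot.read_effort(): joint torques, N m.
- robot.read_position(): TCP position.
- robot.read_tcp_rot(): TCP orientation.
- robot.read_force(): force on the tool from outside, world axes, zero at the start.
- robot.read_ft_torque(): the same for the moment, N m.
- robot.read_grip_width(): opening from 0.0 (shut) to 1.0 (fully open).
- robot.read_finger_force(): force on a finger pad.
Only numpy, scipy, OpenCV 4.12 (cv2) and the standard library are available. Lean on these libraries where they do the work, as an engineer would, in place of code of your own. Each camera call takes 0.05 s, during which the arm holds its last target. There are 200 camera calls.

## Working session

There is one attempt and no reset: what is moved stays moved. The work goes in short steps, each a Python script; the robot and the scene stay as the last script left them, time stands still between calls to the robot, and variables do not carry over. Pictures are saved under pics/ and viewed, at most 10 in all, crops included, and the job is handed in when it is done.

```bash
mkdir -p pics; cat > h.py <<'E'
import numpy as np, cv2
from rig import robot
def cam(n):
    c=robot.camera_info(n); f=200/np.tan(np.radians(c["vfov"]/2)); return c,f,np.array(c["view"])
def rays(n,uv):
    c,f,V=cam(n); uv=np.atleast_2d(np.array(uv,float))
    K=np.array([[f,0,c["cx"]],[0,f,c["cy"]],[0,0,1]])
    p=cv2.undistortPoints(uv.reshape(-1,1,2),K,np.array([c["k1"],0,0,0,0.])).reshape(-1,2)
    d=np.c_[p,np.ones(len(p))]; R=V[:3,:3]; return -R.T@V[:3,3], d@R   # unit depth rays in world
def plane(n,uv,z):
    o,d=rays(n,uv); return o+d*((z-o[2])/d[:,2])[:,None]
def proj(n,P):
    c,f,V=cam(n); P=np.atleast_2d(P); q=P@V[:3,:3].T+V[:3,3]; s=q[:,:2]/q[:,2:]
    return s*(1+c["k1"]*(s**2).sum(1))[:,None]*f+[c["cx"],c["cy"]]
def cloud(n,dep):
    v,u=np.mgrid[:400,:640]; o,d=rays(n,np.c_[u.ravel(),v.ravel()]); return (o+d*dep.ravel()[:,None]).reshape(400,640,3)
def save(name,im): cv2.imwrite("pics/"+name+".png",cv2.cvtColor(im,cv2.COLOR_RGB2BGR))
E
python3 - <<'E'
from h import *
for n in("scene","top"):
    im,d=robot.grab_frame(n); save(n,im); np.savez(n,im=im,d=d); c=robot.camera_info(n); print(n,c["vfov"],c["k1"],rays(n,[[320,200]]))
E
```

```text
scene 54.242430811382576 0.006707562053364811 (array([1.09966514, 0.5971799 , 0.76334936]), array([[-0.50561751, -0.56391549, -0.65320084]]))
top 50.46059503669226 -0.0947863059149252 (array([0.51033779, 0.02889349, 1.43328043]), array([[ 0.04814589,  0.00695524, -0.99893981]]))
```

View pics/scene.png

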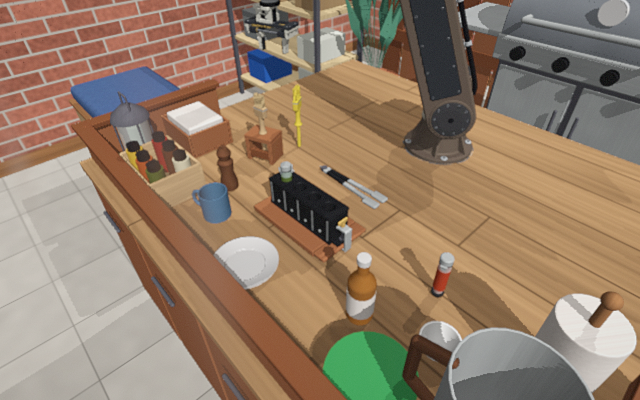

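View pics/top.png

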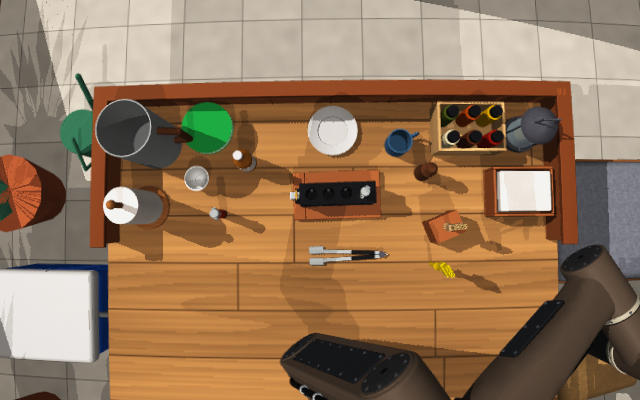

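The scene view shows the caddy at (310,205), with the parked jar in its far well at (286,172). The wooden brush is in its stand at (262,125) and the red jar is at (442,275). In the top view the caddy is at (338,192), with its clamp on the left (+y), the stand at (446,227) and the jar at (215,213).

Lookalikes:
- **Brush:** the wooden one in the cedar stand, top (455,226), versus the yellow one standing free at (443,268). I choose the wooden one.
- **Jar:** the loose red jar at top (215,213), versus the red jars in the crate at (467,118) and (490,137), and the parked green jar at (363,191). I choose the loose one.

Next I'll check the choices in a close crop.

```bash
python3 - <<'E'
from h import *
T=np.load("top.npz"); S=np.load("scene.npz"); a=T["im"]; s=S["im"]
r=lambda im,x,y,w,h,k:cv2.resize(im[y:y+h,x:x+w],(w*k,h*k),interpolation=cv2.INTER_CUBIC)
A=np.hstack([r(a,285,160,105,66,4),r(a,420,205,85,66,4)]); 
B=np.hstack([r(a,195,195,60,66,4),r(s,235,80,75,82,4)[:264*4//4+64],r(s,425,245,45,82,4)][1:]+[np.pad(r(a,195,195,65,66,4),((0,64),(0,0),(0,0)))])
w=max(A.shape[1],B.shape[1]); P=lambda m:np.pad(m,((0,0),(0,w-m.shape[1]),(0,0)))
save("crop",np.vstack([P(A),P(B)])); print(A.shape,B.shape)
Cl=cloud("top",T["d"])
for n,uv in dict(caddy=(322,203),board=(375,212),stand=(432,228),brush=(455,226),jar=(213,212),park=(364,190),table=(300,280),plate=(333,130)).items(): print(n,Cl[uv[1],uv[0]].round(3))
C2=cloud("scene",S["d"])
for lbl,C,b in(("top",Cl,(400,200,490,260)),("scene",C2,(230,80,300,170))):
    x0,y0,x1,y1=b; p=C[y0:y1,x0:x1].reshape(-1,3)
    for lo,hi in((.085,.105),(.15,.19),(.19,.25)):
        m=(p[:,2]>lo)&(p[:,2]<hi)&(abs(p[:,0]-.45)<.15)&(abs(p[:,1]+.3)<.25); print(lbl,lo,m.sum(),p[m].mean(0).round(3), p[m].min(0).round(3),p[m].max(0).round(3))
E
```

```text
(264, 760, 3) (328, 740, 3)
caddy [0.565 0.032 0.111]
board [ 0.537 -0.143  0.024]
stand [ 0.483 -0.314  0.095]
brush [ 0.491 -0.345  0.231]
jar [0.539 0.371 0.126]
park [ 0.601 -0.095  0.158]
table [0.311 0.108 0.001]
plate [ 0.817 -0.007  0.006]
top 0.085 647 [ 0.489 -0.356  0.094] [ 0.436 -0.421  0.085] [ 0.54  -0.303  0.104]
top 0.15 36 [ 0.49  -0.351  0.179] [ 0.478 -0.38   0.16 ] [ 0.499 -0.34   0.19 ]
top 0.19 93 [ 0.489 -0.359  0.219] [ 0.479 -0.381  0.19 ] [ 0.496 -0.341  0.235]
scene 0.085 455 [ 0.487 -0.354  0.095] [ 0.364 -0.422  0.085] [ 0.542 -0.302  0.104]
scene 0.15 251 [ 0.463 -0.311  0.171] [ 0.348 -0.384  0.15 ] [ 0.6   -0.085  0.19 ]
scene 0.19 243 [ 0.445 -0.347  0.211] [ 0.345 -0.383  0.19 ] [ 0.501 -0.316  0.233]
```

View pics/crop.png

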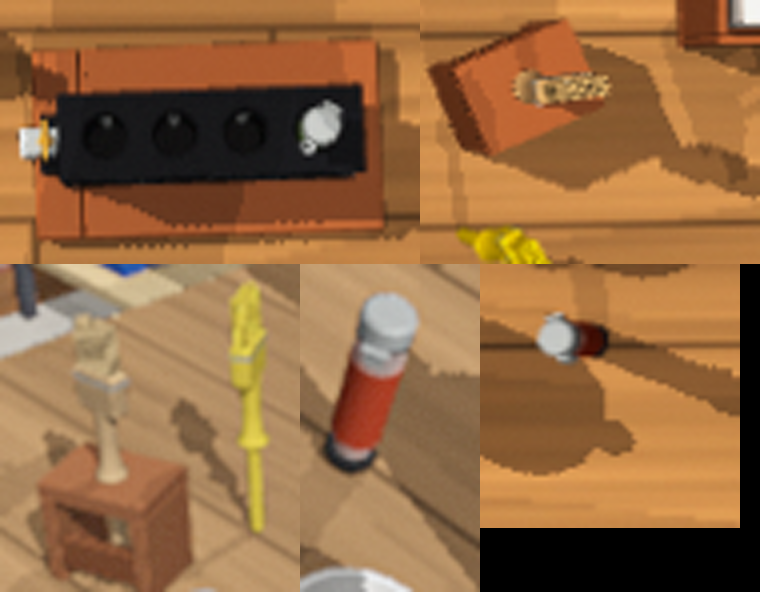

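The crop confirms both choices: the wooden brush hangs in the cedar stand and the yellow copy stands outside it. The red jar has a steel lid, with its hinge and clasp to the upper left and lower right in the top view. Well 1 is the filled one, at the right of the caddy crop. Next I'll fit the poses.

```bash
python3 - <<'E'
from h import *
T=np.load("top.npz"); S=np.load("scene.npz"); A=cloud("top",T["d"]).reshape(-1,3); B=cloud("scene",S["d"]).reshape(-1,3)
ca=T["im"].reshape(-1,3).astype(int); cb=S["im"].reshape(-1,3).astype(int)
def sel(P,c,r,lo,hi): return (np.hypot(P[:,0]-c[0],P[:,1]-c[1])<r)&(P[:,2]>lo)&(P[:,2]<hi)
def rect(p): 
    (c,s,a)=cv2.minAreaRect((p[:,:2]*1000).astype(np.float32)); return np.round(c,1),np.round(s,1),round(a,1),len(p)
for n,P,C in(("top",A,ca),("scene",B,cb)):
    dark=C.max(1)<70
    print(n,"caddy",rect(P[sel(P,(.58,-.02),.15,.106,.117)&dark]))
    print(n,"stand",rect(P[sel(P,(.49,-.355),.09,.090,.1)]))
    for lo,hi in((.1,.14),(.15,.192),(.192,.24)): q=P[sel(P,(.49,-.355),.05,lo,hi)]; print(n,"brush",lo,rect(q) if len(q)>3 else 0)
    q=P[sel(P,(.535,.37),.06,.122,.135)]; print(n,"jarlid",rect(q),np.median(q[:,2]).round(4), q.mean(0).round(4))
    q=P[sel(P,(.535,.37),.06,.096,.126)]; print(n,"jarhead",rect(q))
    q=P[sel(P,(.535,.37),.06,.03,.095)]; print(n,"jarbody",q.mean(0).round(4),len(q))
    q=P[sel(P,(.6,-.095),.05,.15,.17)]; print(n,"parked",q.mean(0).round(4))
# well mouths: dark blobs in top, cast to z=.112
im=T["im"]; g=im.max(2)[160:226,285:390]; print(np.unique(g[:,40:90][20:40],return_counts=True)[0][:30])
for n in("top",):
    m=((im.max(2)<16)).astype(np.uint8); m[:,:290]=0;m[:,385:]=0;m[:175]=0;m[215:]=0
    k,l,st,ce=cv2.connectedComponentsWithStats(m)
    for i in range(1,k):
        if st[i,4]>25: print("blob",st[i],plane(n,[ce[i]],.112).round(4))
E
```

```text
top caddy (array([596.2, -16.4]), array([ 68.6, 239.8]), 1.2, 1233)
top stand (array([ 488.5, -361.6]), array([ 76.4, 101.5]), 23.4, 566)
top brush 0.1 (array([ 492.5, -347.4]), array([41.5, 92.2]), 57.4, 31)
top brush 0.15 (array([ 488.8, -360.6]), array([17.4, 41.4]), 7.6, 42)
top brush 0.192 (array([ 488.2, -361.3]), array([14.4, 40.4]), 5.5, 87)
top jarlid (array([535.6, 368.6]), array([26.1, 28.2]), 63.7, 64) 0.1274 [0.5353 0.368  0.1271]
top jarhead (array([535.4, 368.3]), array([24.8, 37.1]), 75.1, 50)
top jarbody [0.5363 0.3595 0.065 ] 42
top parked [ 0.5983 -0.0986  0.1566]
scene caddy (array([599.5, -14.5]), array([ 70.2, 240.7]), 1.7, 1254)
scene stand (array([ 489.8, -364.4]), array([ 81.4, 102.2]), 23.4, 364)
scene brush 0.1 (array([ 493. , -358.8]), array([14.1, 21.1]), 67.3, 64)
scene brush 0.15 (array([ 495.5, -359.6]), array([20.5, 46.7]), 28.0, 138)
scene brush 0.192 (array([ 491.3, -363.8]), array([17. , 39.5]), 2.5, 139)
scene jarlid (array([536.5, 370.1]), array([26.7, 27.2]), 50.9, 128) 0.1268 [0.5381 0.3703 0.1266]
scene jarhead (array([538.4, 370.4]), array([31.6, 31.5]), 65.6, 149)
scene jarbody [0.5455 0.3732 0.0634] 264
scene parked [ 0.6017 -0.0968  0.1558]
[ 5  6  7  8  9 10 11 12 13 14 15 16 17 18 19 20 21 22 23 24 25 26 27 28
 29 30 31 32 33 34]
blob [306 189   6  11  28] [[0.5945 0.076  0.112 ]]
```

```bash
cat >> h.py <<'E'
def R(deg):
    a=np.radians(deg); y=np.array([np.cos(a),np.sin(a),0]); z=np.array([0,0,-1.]); return np.c_[np.cross(y,z),y,z]
CY=np.radians(1.4); CC=np.array([.597,-.0155])
def well(i): return CC+(-82.5+55*(i-1))/1000*np.array([-np.sin(CY),np.cos(CY)])
HOLE=np.array([.489,-.3625]); JAR=np.array([.5365,.3692])
E
python3 - <<'E'
from h import *
T=np.load("top.npz"); S=np.load("scene.npz")
for n,D in(("top",T),("scene",S)):
    P=cloud(n,D["d"]).reshape(-1,3); d=P[:,:2]-JAR; r=np.hypot(*d.T); m=(r>.0165)&(r<.024)&(P[:,2]>.102)&(P[:,2]<.128)
    print(n,np.c_[np.degrees(np.arctan2(d[m,1],d[m,0])),r[m]*1000,P[m,2]*1000].round(0).astype(int).tolist())
q0=robot.read_qpos(); print(robot.read_tcp_rot())
for a in(5,185,-175):
    for p in([*HOLE,.168],[*HOLE,.34],[*well(2),.34],[*well(4),.19]): 
        q=robot.ik(p,R(a)); print(a,None if q is None else np.round(q,0))
for a in range(0,360,45):
    q=robot.ik([*JAR,.1],R(a)); print("jar",a,None if q is None else np.round(q,0))
for a in(1.4,181.4):
    q=robot.ik([*well(3),.13],R(a)); print("w",a,None if q is None else np.round(q,0))
E
```

```text
top [[19, 19, 111], [5, 18, 116], [-2, 18, 112], [-169, 17, 122], [-157, 18, 124], [-152, 19, 119], [-154, 18, 103], [-175, 20, 103]]
scene [[-161, 20, 121], [-1, 18, 114], [6, 19, 116], [11, 17, 115], [2, 19, 112], [9, 20, 115], [14, 19, 115], [20, 18, 115], [26, 17, 115], [9, 17, 109], [15, 17, 110], [22, 19, 114], [27, 19, 114], [32, 21, 117], [41, 17, 113], [35, 18, 111]]
[[-9.45510307e-01 -3.25591669e-01 -5.68570795e-04]
 [-3.25592152e-01  9.45509342e-01  1.35485791e-03]
 [ 9.64585479e-05  1.46615431e-03 -9.99998921e-01]]
5 [ -18.   17.  -13.    0.  -60. -157.]
5 [ -18.   11.    3.    0.  -81. -157.]
5 [ 15.  11.   2.   0. -81. 170.]
5 [ 25.  15. -12.   0. -63. 160.]
185 [-18.  17. -13.   0. -60.  23.]
185 [-18.  11.   3.   0. -81.  23.]
185 [ 15.  11.   2.   0. -81. -10.]
185 [ 25.  15. -12.   0. -63. -20.]
-175 [-18.  17. -13.   0. -60.  23.]
-175 [-18.  11.   3.   0. -81.  23.]
-175 [ 15.  11.   2.   0. -81. -10.]
-175 [ 25.  15. -12.   0. -63. -20.]
jar 0 [ 52.  24. -12.   0. -54. 128.]
jar 45 [ 52.  24. -12.   0. -54. 173.]
jar 90 [  52.   24.  -12.    0.  -54. -142.]
jar 135 [ 52.  24. -12.   0. -54. -97.]
jar 180 [ 52.  24. -12.   0. -54. -52.]
jar 225 [ 52.  24. -12.   0. -54.  -7.]
jar 270 [ 52.  24. -12.   0. -54.  38.]
jar 315 [ 52.  24. -12.   0. -54.  83.]
w 1.4 [ 20.  18. -17.   0. -55. 161.]
w 181.4 [ 20.  18. -17.   0. -55. -19.]
```

```bash
python3 - <<'E'
from h import *
robot.servo_line([.22,-.638,.31],speed=.3)
robot.goto([*HOLE,.30],R(185)); robot.servo_line([*HOLE,.200],speed=.15); f0=robot.read_force()
for z in(.185,.176,.168):
    robot.servo_line([*HOLE,z],speed=.04); f=robot.read_force()-f0; print(z,f.round(2))
    if abs(f[2])>4: break
robot.move_gripper(0.0); print("grip",robot.read_grip_width()*88,robot.read_finger_force(),(robot.read_force()-f0).round(2),robot.read_position(),robot.read_t())
robot.servo_line([*HOLE,.34],speed=.15); print(robot.read_grip_width()*88,robot.read_t(),robot.read_force().round(2))
im,d=robot.grab_frame("scene"); save("lift",im); P=cloud("scene",d).reshape(-1,3)
for lo in np.arange(.1,.36,.02):
    m=(np.hypot(*(P[:,:2]-HOLE).T)<.04)&(P[:,2]>lo)&(P[:,2]<lo+.02)
    if m.sum(): print(lo.round(2),m.sum(),P[m].mean(0).round(4),P[m].min(0).round(3))
E
```

```text
0.185 [-0.63 -0.29  0.38]
0.176 [-1.72 -0.2  -0.16]
0.168 [-1.38  0.77  0.79]
grip 17.6727787429033 29.999179244041443 [-1.36  1.27 -0.22] [ 0.48898721 -0.36252371  0.16801953] 5.125
18.17336595937323 6.425 [-0.99  0.63 -2.08]
0.16 2 [ 0.4902 -0.363   0.1763] [ 0.489 -0.364  0.176]
0.18 22 [ 0.4913 -0.3598  0.1894] [ 0.484 -0.366  0.181]
0.2 24 [ 0.4908 -0.3612  0.2098] [ 0.484 -0.366  0.2  ]
0.22 24 [ 0.4906 -0.3612  0.23  ] [ 0.484 -0.368  0.221]
0.24 25 [ 0.4911 -0.3612  0.2499] [ 0.485 -0.367  0.24 ]
0.26 45 [ 0.4938 -0.3579  0.2724] [ 0.482 -0.373  0.261]
0.28 36 [ 0.4923 -0.3594  0.2902] [ 0.482 -0.365  0.281]
0.3 36 [ 0.4923 -0.3584  0.3106] [ 0.483 -0.367  0.301]
0.32 59 [ 0.4936 -0.3531  0.3316] [ 0.479 -0.383  0.32 ]
0.34 123 [ 0.4957 -0.3517  0.3507] [ 0.463 -0.374  0.34 ]
```

View pics/lift.png

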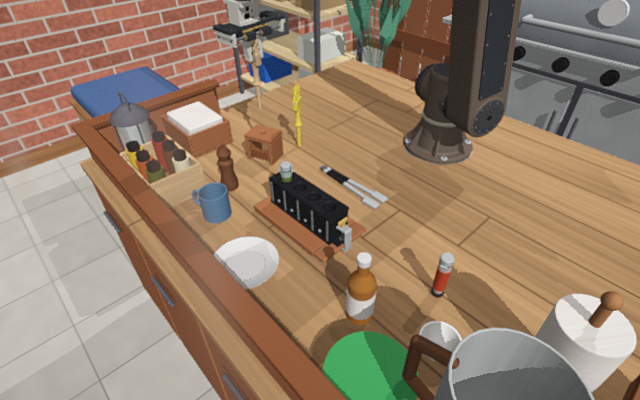

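The brush is gripped by its head at about (258,45) and hangs plumb above the stand, its handle clear of the hole (tip at z ≈ 0.177). Now I'll probe the wells.

```bash
python3 - <<'E'
from h import *
O=.163
robot.servo_line([*well(2),.345],speed=.25)
bare=None
for i in(2,3,4):
    w=well(i); robot.servo_line([*w,.125+O],speed=.2); robot.servo_line([*w,.055+O],speed=.08); robot.dwell(.15)
    f0=np.mean([robot.read_force() for _ in range(5)],0); z=.055; log=[]
    while z>.0285:
        z-=.0015 if z>.048 or .034<z<.041 else .001
        robot.servo_line([*w,z+O],speed=.03); f=robot.read_force()-f0; log.append((round(z*1000,1),*f.round(1)))
        if f[2]>2.5 or np.hypot(*f[:2])>6: 
            robot.dwell(.1); g=robot.read_force()-f0; log.append(("hold",*g.round(1)))
            if g[2]>1.5: break
    print(i,log[-5:],robot.read_t())
    if z<.036: bare=i; robot.dwell(.1); break
    robot.servo_line([*w,.125+O],speed=.2)
print("bare",bare,robot.read_position(),robot.read_grip_width()*88)
E
```

```text
2 [(45.5, np.float64(0.5), np.float64(1.0), np.float64(0.4)), (44.5, np.float64(0.2), np.float64(-0.0), np.float64(-0.3)), (43.5, np.float64(0.4), np.float64(1.2), np.float64(1.9)), (42.5, np.float64(0.5), np.float64(0.9), np.float64(5.0)), ('hold', np.float64(-0.3), np.float64(0.2), np.float64(6.2))] 12.1833
3 [(32.0, np.float64(1.6), np.float64(1.4), np.float64(0.4)), (31.0, np.float64(1.1), np.float64(0.4), np.float64(-0.4)), (30.0, np.float64(1.2), np.float64(0.9), np.float64(0.6)), (29.0, np.float64(0.8), np.float64(0.9), np.float64(3.9)), ('hold', np.float64(0.2), np.float64(1.4), np.float64(4.2))] 19.7
bare 3 [0.59649143 0.01198308 0.19233741] 17.604976959784373
```

Well 2 stopped 14 mm short, so it holds a foot. Well 3 let the handle down to the bare floor at 30 mm. I'll hang the brush back now.

```bash
python3 - <<'E'
from h import *
w=well(3)
robot.servo_line([*w,.345],speed=.2); robot.servo_line([*HOLE,.345],speed=.3); robot.servo_line([*HOLE,.285],speed=.2); robot.dwell(.2)
im,d=robot.grab_frame("scene"); P=cloud("scene",d).reshape(-1,3)
for lo in(.12,.14,.16,.18):
    m=(np.hypot(*(P[:,:2]-HOLE).T)<.04)&(P[:,2]>lo)&(P[:,2]<lo+.02)
    if m.sum(): print(lo,m.sum(),P[m].mean(0).round(4))
f0=robot.read_force(); ok=True
for z in(.255,.24,.225,.21,.195,.183,.175,.171,.1685):
    robot.servo_line([*HOLE,z],speed=.06); f=robot.read_force()-f0
    if np.linalg.norm(f)>5: print(z,f.round(1)); ok=z<.173; break
print(ok,robot.read_position(),robot.read_t())
if ok:
    robot.move_gripper(.5); robot.dwell(.2); robot.servo_line([*HOLE,.30],speed=.2)
    im,d=robot.grab_frame("top"); save("hung",cv2.resize(im[190:270,390:510],None,fx=4,fy=4)); P=cloud("top",d).reshape(-1,3)
    im,d=robot.grab_frame("scene");P=cloud("scene",d).reshape(-1,3)
    m=(np.hypot(*(P[:,:2]-HOLE).T)<.035)&(P[:,2]>.19)&(P[:,2]<.25); print(P[m].mean(0).round(4),P[m].max(0).round(3),robot.read_t())
    save("hung",cv2.resize(im[60:180,220:320],None,fx=4,fy=4))
E
```

```text
0.12 15 [ 0.4924 -0.3621  0.1331]
0.14 18 [ 0.4929 -0.361   0.1495]
0.16 22 [ 0.4923 -0.3614  0.1681]
0.18 24 [ 0.4934 -0.3612  0.1896]
True [ 0.48890291 -0.36246832  0.16836826] 26.25
[ 0.4924 -0.3599  0.2116] [ 0.5   -0.342  0.233] 28.0333
```

View pics/hung.png

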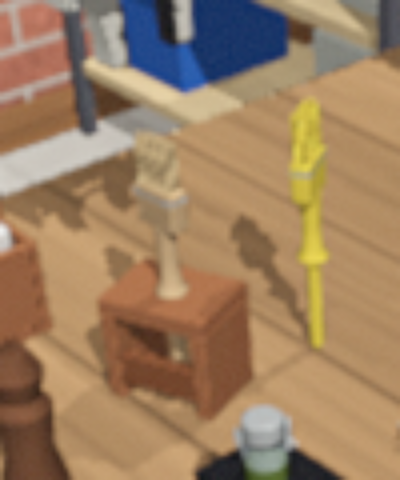

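The brush hangs upright in the stand again, at (165,230) in the crop, with its shoulder on the board. Next is the jar.

```bash
python3 - <<'E'
from h import *
robot.goto([*JAR,.26],R(289)); robot.move_gripper(.8); f0=robot.read_force()
for z in(.135,.11,.091):
    robot.servo_line([*JAR,z],speed=.15 if z>.13 else .06); f=robot.read_force()-f0
    if np.linalg.norm(f)>6: print("touch",z,f); break
robot.move_gripper(0.); print("w",robot.read_grip_width()*88,robot.read_finger_force(),robot.read_position(),robot.read_t())
robot.servo_line([*JAR,.25],speed=.2); w=well(3)
robot.goto([*w,.26],R(181.4)); robot.servo_line([*w,.218],speed=.15); robot.dwell(.2); print(robot.read_grip_width()*88,robot.read_t())
for n in("scene","top"):
    im,d=robot.grab_frame(n); P=cloud(n,d).reshape(-1,3)
    if n=="scene": save("jar",cv2.resize(im[100:270,230:400],None,fx=3.5,fy=3.5))
    for lo in(.126,.14,.155,.17,.185):
        m=(np.hypot(*(P[:,:2]-w).T)<.025)&(P[:,2]>lo)&(P[:,2]<lo+.015)
        if m.sum(): print(n,lo,m.sum(),(P[m].mean(0)-[*w,0]).round(4),(P[m].min(0)-[*w,0]).round(3),(P[m].max(0)-[*w,0]).round(3))
E
```

```text
w 28.392959149199445 29.990911334753036 [0.53651745 0.36924777 0.09105959] 34.0833
28.75103908136189 37.0167
scene 0.126 53 [0.007  0.008  0.1366] [-0.01  -0.01   0.127] [0.016 0.019 0.141]
scene 0.14 39 [0.0077 0.007  0.1462] [-0.006 -0.005  0.14 ] [0.018 0.014 0.154]
scene 0.155 49 [0.0091 0.0095 0.1627] [-0.003 -0.004  0.155] [0.016 0.017 0.17 ]
scene 0.17 54 [0.0094 0.0091 0.1774] [-0.004 -0.003  0.17 ] [0.017 0.017 0.185]
scene 0.185 57 [0.0087 0.0089 0.1924] [-0.006 -0.009  0.186] [0.017 0.016 0.2  ]
```

View pics/jar.png

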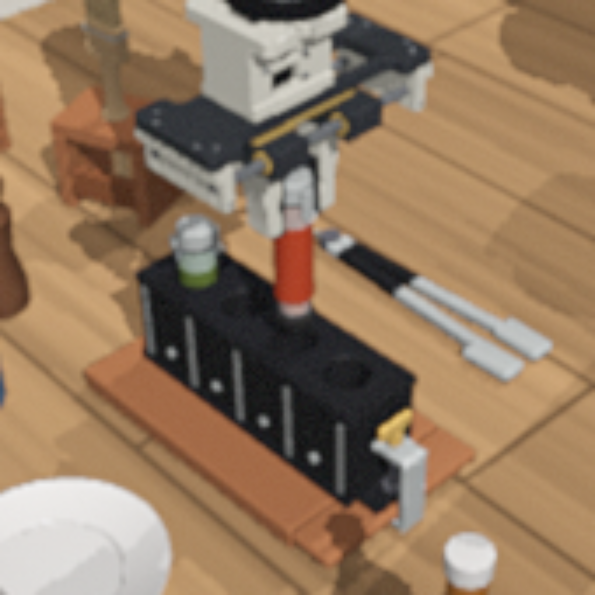

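The red jar hangs upright over well 3, at about (295,310) in the crop. The parked jar and the fingers are clear of each other. I'll insert with force feedback.

```bash
cat > ins.py <<'E'
from h import *
import sys
zend=float(sys.argv[1]); fz=float(sys.argv[2])
p=robot.read_position().copy(); f0=np.load("f0.npy") if len(sys.argv)>3 else np.mean([robot.read_force() for _ in range(8)],0); np.save("f0.npy",f0)
log=[]
while p[2]>zend:
    p[2]-=.003 if p[2]>.145 and p[2]<.19 else .0015
    robot.servo_line(p,speed=.04); f=robot.read_force()-f0
    if np.hypot(*f[:2])>2.5: p[:2]+=np.clip(f[:2]*.00015,-.0008,.0008)
    if abs(f).max()>2: log.append((*(p*1000).round(1),*f.round(1)))
    if f[2]>fz or np.hypot(*f[:2])>14: break
robot.dwell(.15); print(np.array(log).tolist()); print(robot.read_position(),(robot.read_force()-f0).round(1),robot.read_grip_width()*88,robot.read_t())
E
python3 ins.py .150 7
```

```text
[[597.0, 11.9, 185.9, 2.0, -1.7, -0.5], [597.2, 11.5, 179.9, 1.0, -2.5, 0.3]]
[0.59715637 0.01151286 0.14984937] [ 0.8 -0.1  0. ] 28.245568086750012 45.5167
```

```bash
sed -i 's/\.003 if .* else \.0015/.002/' ins.py; python3 - <<'E'
from h import *
p=robot.read_position().copy(); p[2]=.142; robot.servo_line(p,speed=.04)
E
python3 ins.py .1212 17 keep
```

```text
[[597.0, 11.5, 137.6, -1.3, -0.9, 2.3], [596.6, 11.3, 135.6, -2.6, -1.8, 0.5], [596.2, 11.2, 133.6, -3.0, -0.8, 0.8], [595.6, 11.1, 131.6, -4.0, -0.1, 0.8], [595.6, 11.1, 127.6, -1.3, -1.2, -2.4], [595.6, 11.1, 125.6, -0.1, -1.0, -5.0], [595.6, 11.1, 119.6, 1.0, 0.1, 5.4]]
[0.59614485 0.01122669 0.12020311] [ 2.6 -0.3  7.1] 28.65904406927466 48.7667
```

```bash
python3 - <<'E'
from h import *
robot.move_gripper(.7); robot.dwell(.2); p=robot.read_position().copy(); p[2]=.25; robot.servo_line(p,speed=.15); q=robot.read_qpos().copy(); q[0]-=35; robot.movej(q)
w=well(3)
for n in("top","scene"):
    im,d=robot.grab_frame(n); P=cloud(n,d).reshape(-1,3)
    for k in(1,3):
        m=(np.hypot(*(P[:,:2]-well(k)).T)<.017)&(P[:,2]>.14)&(P[:,2]<.18); z=P[m,2]; t=m&(P[:,2]>np.percentile(z,95)-.004) if m.sum() else m; print(n,k,m.sum(),(P[t].mean(0)-[*well(k),0]).round(4),np.median(P[t,2]).round(4))
    if n=="scene": save("end",cv2.resize(im[90:260,220:400],None,fx=3.3,fy=3.3))
print(robot.read_t())
E
```

```text
top 1 78 [-1.100e-03 -1.000e-04  1.589e-01] 0.1588
top 3 83 [-0.0012 -0.001   0.1599] 0.1597
scene 1 114 [ 0.0027 -0.001   0.1565] 0.1563
scene 3 113 [0.0022 0.0018 0.1565] 0.1565
52.1917
```

View pics/end.png

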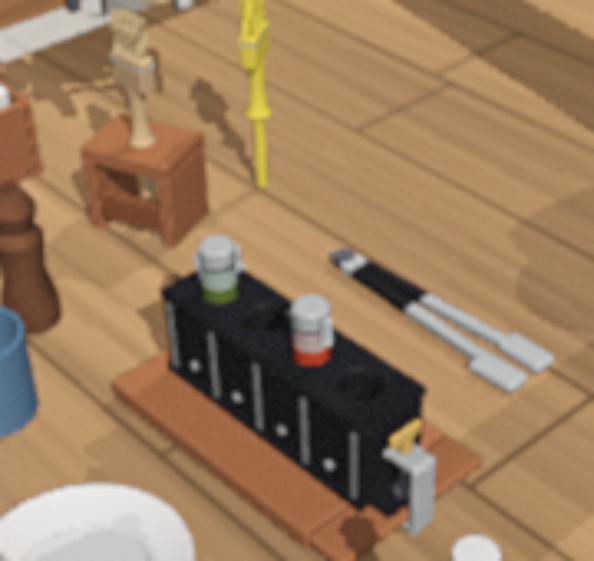

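The red jar at (312,330) stands as low as the parked jar at (218,270), their lids within 1 mm of each other. The brush hangs at (135,85), and the arm is clear.

```bash
python3 -c "
from rig import robot
print(robot.job_done())"
```

```text
the job is handed in; nothing more can be done
None
```

I handed the job in at about 52 s of the 72 s limit: the red jar is pressed home in well 3 (the bare one), the brush hangs back in its stand, nothing else was seen to move, and no verdict came back.

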